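Lock the battery cover screw of the kitchen scale

ROBOT

A 7-joint arm with a two-finger parallel gripper is mounted at the origin on a cart in front of the work surface, level with it; the furniture and walls round the work are solid. World frame = base frame: x ahead of the robot, y to its left, z up, the work surface at z = 0. Lengths are in m, angles in degrees, forces in N, time in s.
With the tool pointing down it reaches from about 0.4 to 0.75 m from the base axis. Payload 19.5 kg.
Tool frame: the origin (TCP) lies at the very end of the fingers, on their centre line; the grasp point (between the pads) lies 19 mm behind it; z points along the fingers, y is the line along which they close (so a half turn about z gives the same grasp; the last joint's range is limited). The gripper opens to 85 mm and grips with 20 to 120 N. Pads are 22 mm wide; open, the fingers measure 114 mm over their backs; the gripper's body (76 mm by 85 mm) begins 54 mm behind the grasp point. The pads swing forward as they close: fully open they stand 13 mm farther back than shut.
Start: joints at [63.902, 40.479, -1.581, 85.061, 1.261, 54.483, -4.326], TCP at [0.231, -0.526, 0.231] pointing down, gripper open.
Joint ranges: [-155.06, 155.06], [-18.47, 123.98], [-90, 86.84], [0, 140.48], [-83.41, 263.41], [0, 116], [-161.91, 161.91]. Speed limits (degrees/s): [108.29, 108.29, 147.25, 147.25, 172.46, 172.46, 172.46].

INTERFACE

Orientations are given as a 3x3 rotation matrix whose columns are the frame's x, y, z axes.
In Python, from workcell import manip, vision gives the robot as it stands. The module is installed in compiled form; this text tells all that it offers.
- The arm moves only by the shell command python3 -m jog 'ROWS' [FORCE]. ROWS is JSON, a list of rows, each an object with "jaw": the closure in counts, from 0 (fully open) to 255 (shut); "delta_pos": the shift along the tool's x, y, z in m, a list of three; "turn": the turn about the tool's z in degrees. In form: [{"jaw": jaw, "delta_pos": [x, y, z], "turn": turn}, ...]. A call has 1 to 12 rows; each row shifts and turns the commanded pose from where the row before left it, along the tool's axes as they then stand; what a row does not reach is not made up. A row lasts 1/8 s, in which the tool goes at most 62.5 mm and 10.7 degrees, less where a joint would pass 70% of its speed; a pose out of reach is approached as far as the arm can. A call is refused whole if a number of a shift passes 0.0625 or a number of a turn 10.7, either way. A call with a gripper value outside its range is refused whole. The fingers move at their own pace and stop on an object; FORCE is the grip in N (left out, the last holds). Time passes only in rows, so rows that do not move let the fingers close. It gives the time, the measured TCP pose, the force, the opening and the grip force at its end, in the units of the state.
- manip.state(): the state, without advancing time (a new reading comes with each control period).
- vision.read_camera(name): name is "scene" or "side" or "wrist"; returns a dict with "img" (480x640x3 uint8, red, green, blue), "range_z" (480x640 float32, m along the optical axis (not along the pixel's ray), 0 where there is no reading), "fov_y" (degrees; the focal length in pixels is half the picture's height over the tangent of half this angle, whatever the lens; pixels are square), "cx", "cy" (the principal point, pixels), "xyz" and "attitude" of the camera in the world; the wrist camera has in their place "mount" (4x4, takes a point from camera to tool coordinates, whose origin is the TCP and whose axes are the flange's). Camera axes: x right, y up, looking along -z (the intrinsics and any distortion apply to the point x, -y, -z); pixel columns grow to the right and rows downward; lengths in m; the calibration is good to about 2 mm. A picture is of the moment at which its call begins: read the wrist's pose just before it.
- manip.finish_job(): hands the job in; it is judged then, once.
The state is a dict: "clock": time; "joint_positions": joint angles; "qd": joint speeds; "joint_efforts": joint torques, N m; "tcp_pos": TCP position; "tool_rot": TCP orientation; "wrist_force": force on the tool from outside, world axes, zero at the start; "torque": the same for the moment, N m; "finger_gap": opening from 0.0 (shut) to 1.0 (fully open); "grip_force": force on a finger pad.
Only numpy, scipy, OpenCV 4.12 (cv2) and the standard library are available. Lean on these libraries where they do the work, as an engineer would, in place of code of your own. Each camera call takes 0.05 s, during which the arm holds its last target. There are 200 camera calls.

TASK

The kitchen scale lies upside down on the worktop and the big orange slotted screw of its battery cover is not locked. Take the red-handled flat-bladed screwdriver out of the wooden block, push its blade down into the slot so that the sprung screw goes in, and, still pushing, turn the screw clockwise (seen from above) until it stops. Then stand the red screwdriver upright again in the hole it came from; leave the blue one standing in its own hole.

Things in the scene. Friction and masses are not known exactly. Their poses are not given: they have to be found in the camera images.
- red_driver_handle (a point): Flat-bladed screwdriver, 129 mm, 90 g, upright in a hole of the wooden block. Point: middle of its red handle (70 mm tall, 30 along x, 20 along y: grip across y); z up, to the handle's end. Blade end 91 mm below the point, 14 mm wide (x), 3 thick (y). A black flange 40 mm wide, underside 41 mm below the point, rests on the block, so the point is 101 mm above the worktop.
- screw_slot (a point): Orange slotted plastic screw, 44 mm wide, on the fixed upturned scale (160x216 mm). Point: middle of the slot's mouth, 47 mm above the worktop; z up, x along the slot (black dash at each end); turns with the screw. Slot 12 mm deep: mouth 27x14 mm, a funnel 8 mm deep, then a pocket 18x5 mm, 4 mm deep. Sprung: starts down at 4 N, fully in (5 mm) at 9 N, comes up when let go.
- battery_screw (a joint): Angle of that screw, rad: 0 to 0.3 at the start; grows clockwise seen from above, up to the stop at 1.25 (locked, slot towards the green mark). Stays where it is left; about 0.06 N m turns it.
- blue_driver_handle (a point): The other screwdriver, blue with a cross tip, same size; middle of its handle. Not to be used. It stands in the other hole of the fixed wooden block (75x175x60 mm); the two holes are 25 mm wide, go right through and lie 100 mm apart.
Things that resemble listed ones, but are neither listed nor needed, are in the scene too. Of the things that look like the part that bears red_driver_handle, the smallest one is meant.

How it is judged (in metres and radians):
On the way, in this order (a step that is already met when the one before it is completed fails the run):
1. the red screwdriver's blade is down in the slot and pushes the screw in, before it has been turned far (horizontal distance between red_driver_handle and screw_slot below 0.02 m and z of red_driver_handle in the frame of screw_slot below 0.083 m and distance of screw_slot from where it was at the start of the episode above 0.0015 m and value of joint battery_screw below 0.6 rad), for 0.1 s.
2. with the blade still in the slot and the screw still pushed in, the screw is turned to its stop (horizontal distance between red_driver_handle and screw_slot below 0.02 m and z of red_driver_handle in the frame of screw_slot below 0.083 m and distance of screw_slot from where it was at the start of the episode above 0.0015 m and value of joint battery_screw above 1 rad), for 0.1 s.
At the end, for the whole second after the job is handed in: The screw is within 0.25 rad of its stop at 1.25 and has sprung up again; the red screwdriver stands at rest in the hole it came from, upright within 10 degrees and its handle within 20 mm of where it was; the blue one's handle is within 20 mm of where it was (value of joint battery_screw above 1 rad and distance of screw_slot from where it was at the start of the episode below 0.0015 m and distance of each of red_driver_handle, blue_driver_handle from where it was at the start of the episode below 0.02 m and angle between red_driver_handle's own z axis and vertical below 0.17 rad and linear speed of red_driver below 0.02 m/s); the robot touches nothing.
It fails at once if the screw is turned on without being pushed in (velocity of joint battery_screw above 0.2 rad/s and value of joint battery_screw between 0.5 and 0.95 rad and distance of screw_slot from where it was at the start of the episode below 0.0008 m).
It fails at once if the blue screwdriver is pulled out or knocked over (distance of blue_driver_handle from where it was at the start of the episode above 0.03 m or angle between blue_driver_handle's own z axis and vertical above 0.3 rad).
It also fails if it takes over 59 s, if anything falls off the work surface, if the arm or the gripper's body presses on something with over 40 N, if the wrist force passes 120 N, or if a joint passes its speed limit or range.

## Working session

There is one attempt and no reset: what is moved stays moved. The work goes in short steps, Python scripts to look and compute and a shell command to move; the robot and the scene stay as the last step left them, time stands still between calls to the robot, and variables do not carry over. Pictures are saved under pics/ and viewed, at most 10 in all, crops included, and the job is handed in when it is done.

```bash
mkdir -p pics; cat > h.py <<'E'
import numpy as np, cv2
from workcell import manip, vision
def cap(name):
    s=manip.state(); c=vision.read_camera(name)
    img=np.array(c['img']); d=np.array(c['range_z'])
    f=240/np.tan(np.radians(c['fov_y'])/2)
    if name=='wrist':
        M=np.array(c['mount']); T=np.eye(4);T[:3,:3]=s['tool_rot'];T[:3,3]=s['tcp_pos']; T=T@M
    else:
        T=np.eye(4);T[:3,:3]=c['attitude'];T[:3,3]=c['xyz']
    v,u=np.mgrid[:480,:640]
    P=np.stack([(u-c['cx'])/f*d,-(v-c['cy'])/f*d,-d],-1)@T[:3,:3].T+T[:3,3]
    P[d==0]=np.nan
    return img,P,c,s,T
def save(n,img): cv2.imwrite('pics/'+n+'.png',img[:,:,::-1])
E
python3 - <<'E'
from h import *
np.set_printoptions(precision=4,suppress=True)
a=[]
for n in ['scene','side']:
    img,P,c,s,T=cap(n); save(n,img); np.savez(n,P=P,img=img)
    print(n,[k for k in c], c['fov_y'],c['cx'],c['cy'],T[:3,3], -T[:3,2])
    print({k:v for k,v in c.items() if k not in('img','range_z')})
print(s)
E
```

```text
scene ['img', 'range_z', 'fov_y', 'cx', 'cy', 'xyz', 'attitude'] 45.61666604845537 317.99112033384046 231.38535193129758 [-0.2319  0.7384  0.741 ] [ 0.6452 -0.5007 -0.5771]
{'fov_y': 45.61666604845537, 'cx': 317.99112033384046, 'cy': 231.38535193129758, 'xyz': array([-0.2319,  0.7384,  0.741 ]), 'attitude': array([[-0.6077,  0.4631, -0.6452],
       [-0.7941, -0.3445,  0.5007],
       [ 0.0096,  0.8166,  0.5771]])}
side ['img', 'range_z', 'fov_y', 'cx', 'cy', 'xyz', 'attitude'] 43.856157385944094 317.3135438326705 237.94326606356165 [-0.1569  0.6612  1.0321] [ 0.525  -0.3817 -0.7608]
{'fov_y': 43.856157385944094, 'cx': 317.3135438326705, 'cy': 237.94326606356165, 'xyz': array([-0.1569,  0.6612,  1.0321]), 'attitude': array([[-0.5731,  0.6293, -0.525 ],
       [-0.8194, -0.4278,  0.3817],
       [ 0.0156,  0.6489,  0.7608]])}
{'clock': 0.05, 'joint_positions': array([63.9022, 40.5132, -1.5813, 85.0835,  1.2609, 54.4839, -4.3266]), 'qd': array([-0.0549, -0.0384, -0.0647,  0.0643, -0.0423,  0.0651,  0.0623]), 'joint_efforts': array([  0.0012, -88.5266,   1.2377, -23.6751,   0.017 ,   0.005 ,
         0.    ]), 'tcp_pos': array([ 0.2311, -0.5262,  0.2308]), 'tool_rot': array([[ 0.9156,  0.4021, -0.0005],
       [ 0.4021, -0.9156,  0.001 ],
       [-0.0001, -0.0011, -1.    ]]), 'wrist_force': array([-0.6604, -0.0564, -0.2349]), 'torque': array([-0.0008, -0.0137, -0.0404]), 'grip_force': 0.0, 'finger_gap': 1.0007818558447208}
```

View pics/scene.png

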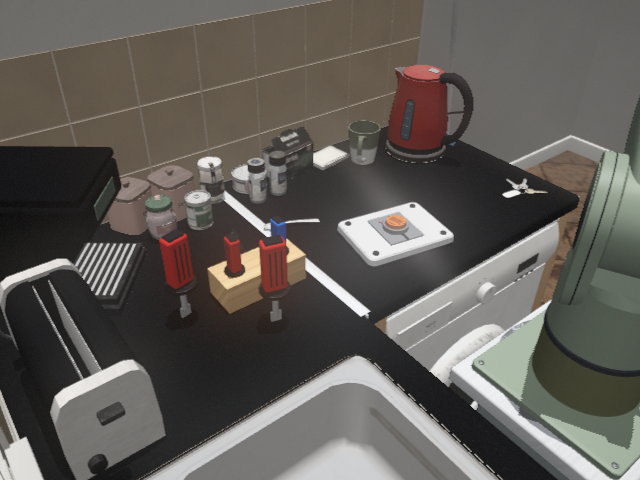

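View pics/side.png

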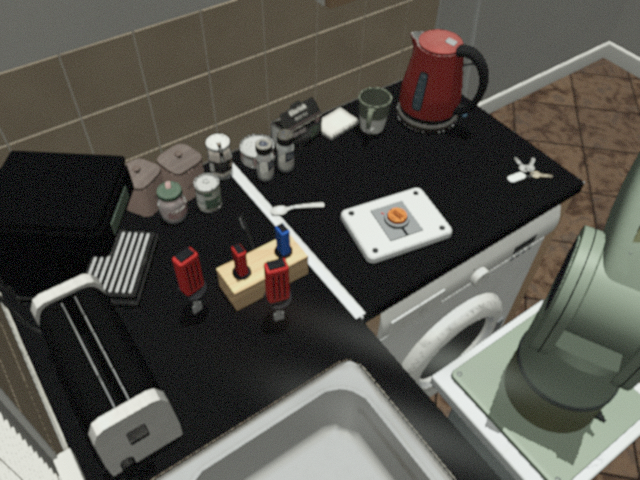

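The small red driver stands in the block at scene px (233,255), with the blue one at (278,232). Two larger red decoys stand free at (176,260) and (273,265), and the screw is at (397,222).

```bash
python3 - <<'E'
from h import *
np.set_printoptions(precision=4,suppress=True)
for n in ['scene','side']:
    z=np.load(n+'.npz');P=z['P'];hsv=cv2.cvtColor(z['img'],cv2.COLOR_RGB2HSV)
    H,S,V=hsv[...,0],hsv[...,1],hsv[...,2]
    red=((H<5)|(H>175))&(S>150)&(V>60); blue=(H>105)&(H<130)&(S>120); org=(H>5)&(H<15)&(S>150)&(V>120)
    wood=(H>12)&(H<25)&(S>60)&(V>100)
    for nm,m in [('red',red),('blue',blue),('org',org),('wood',wood)]:
        k,l,st,ce=cv2.connectedComponentsWithStats(m.astype(np.uint8))
        for i in range(1,k):
            if st[i,4]<60: continue
            Q=P[l==i];Q=Q[~np.isnan(Q).any(1)]
            if len(Q)<30 or Q[:,0].mean()>1.2: continue
            print(n,nm,ce[i].round(),st[i,4],'med',np.median(Q,0),'lo',np.percentile(Q,3,axis=0),'hi',np.percentile(Q,97,axis=0))
            if nm=='wood' and st[i,4]>500:
                t=Q[abs(Q[:,2]-.06)<.006][:,:2].astype(np.float32); print('  top',cv2.minAreaRect(t))
            if nm in('red','blue'):
                t=Q[Q[:,2]>np.percentile(Q[:,2],99)-.006]; print('   topface',len(t),t.mean(0),cv2.minAreaRect(t[:,:2].astype(np.float32)))
E
```

```text
scene red [427.  86.] 206 med [ 0.7043 -0.3383  0.2072] lo [ 0.6936 -0.3677  0.1847] hi [ 0.7411 -0.3138  0.2178]
   topface 49 [ 0.7178 -0.3305  0.2157] ((0.7171176075935364, -0.33313849568367004), (0.07125357538461685, 0.022526977583765984), 41.887962341308594)
scene red [398. 116.] 120 med [ 0.7583 -0.2956  0.1174] lo [ 0.7457 -0.3026  0.0928] hi [ 0.7782 -0.2902  0.1428]
   topface 6 [ 0.7573 -0.2992  0.1447] ((0.7568687200546265, -0.29880058765411377), (0.006173073314130306, 0.018055099993944168), 72.84003448486328)
scene red [424. 128.] 711 med [ 0.6933 -0.3277  0.0977] lo [ 0.6753 -0.3677  0.0514] hi [ 0.715  -0.3058  0.1499]
   topface 29 [ 0.7054 -0.3238  0.1526] ((0.7053847312927246, -0.32321593165397644), (0.03414832055568695, 0.015834707766771317), 45.77260208129883)
scene red [176. 261.] 1143 med [0.5189 0.4643 0.1351] lo [0.5141 0.4359 0.0849] hi [0.5343 0.4778 0.178 ]
   topface 141 [0.5224 0.4609 0.1768] ((0.5220685601234436, 0.4588204622268677), (0.044830821454524994, 0.025154536589980125), 74.66650390625)
scene red [234. 255.] 333 med [0.5091 0.3559 0.1044] lo [0.50
[... 6199 characters left out ...]
 hi [0.5329 0.2632 0.0672]
side wood [247. 274.] 1777 med [0.5202 0.35   0.0602] lo [0.4855 0.2681 0.0058] hi [0.5632 0.392  0.0714]
  top ((0.5242887735366821, 0.32285362482070923), (0.13998809456825256, 0.08033303916454315), 89.84323120117188)
side wood [537. 290.] 229 med [ 0.4584 -0.887  -0.9106] lo [ 0.4241 -0.9204 -0.9226] hi [ 0.4971 -0.8436 -0.898 ]
side wood [374. 324.] 99 med [ 0.3426  0.1364 -0.0886] lo [ 0.3411  0.1257 -0.1311] hi [ 0.3442  0.1554 -0.0634]
side wood [443. 405.] 114 med [ 0.3115 -0.2349 -0.9093] lo [ 0.288  -0.2516 -0.9205] hi [ 0.3504 -0.2197 -0.8998]
side wood [623. 465.] 495 med [-0.1693 -0.5803 -0.9107] lo [-0.2102 -0.6406 -0.9206] hi [-0.1463 -0.5261 -0.9018]
```

```bash
python3 -m jog '[{"jaw":0,"delta_pos":[0,0,-0.023],"turn":7.9},{"jaw":0,"delta_pos":[0,0,-0.023],"turn":7.9},{"jaw":0,"delta_pos":[0,0,-0.023],"turn":7.9},{"jaw":0,"delta_pos":[0.027,-0.055,0],"turn":0},{"jaw":0,"delta_pos":[0.027,-0.055,0],"turn":0},{"jaw":0,"delta_pos":[0.027,-0.055,0],"turn":0},{"jaw":0,"delta_pos":[0.027,-0.055,0],"turn":0},{"jaw":0,"delta_pos":[0.027,-0.055,0],"turn":0},{"jaw":0,"delta_pos":[0.027,-0.055,0],"turn":0},{"jaw":0,"delta_pos":[0.027,-0.055,0],"turn":0},{"jaw":0,"delta_pos":[0.027,-0.055,0],"turn":0},{"jaw":0,"delta_pos":[0.0,0,0],"turn":0}]' 60
python3 - <<'E'
from h import *
img,P,c,s,T=cap('wrist'); save('w1',img); np.savez('w1',P=P,img=img); print(s['tcp_pos'],s['tool_rot'],c['mount'],c['fov_y'])
E
```

```text
clock: 1.6
tcp_pos: [0.4484, -0.0822, 0.2999]
tool_rot: [[1.0, 0.007, -0.0], [0.007, -1.0, 0.001], [-0.0, -0.001, -1.0]]
wrist_force: [0.0, -1.6, 0.1]
finger_gap: 1.002
grip_force: 0.0
[ 0.44836721 -0.08222592  0.29987189] [[ 9.99974738e-01  7.09535571e-03 -4.22570634e-04]
 [ 7.09596403e-03 -9.99973763e-01  1.45591326e-03]
 [-4.12229324e-04 -1.45887503e-03 -9.99998851e-01]] [[-8.63193957e-04  9.62755334e-01  2.70372747e-01  6.82068571e-02]
 [ 9.99999622e-01  8.03951616e-04  3.29859149e-04 -2.49353119e-03]
 [ 1.00207048e-04  2.70372930e-01 -9.62755664e-01 -1.42487572e-01]
 [ 0.00000000e+00  0.00000000e+00  0.00000000e+00  1.00000000e+00]] 64.27584321358478
```

View pics/w1.png

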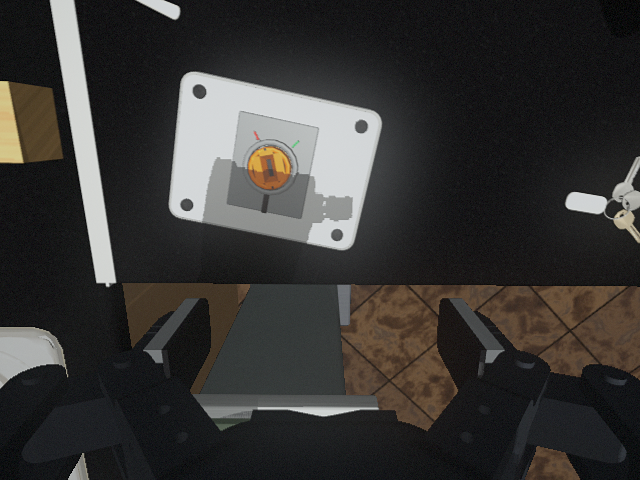

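The screw is at px (270,166) with a near-vertical slot and the green mark upper right at (295,145). I'll enlarge it and measure.

```bash
python3 - <<'E'
from h import *
z=np.load('w1.npz');img=z['img'];P=z['P']
c=cv2.resize(img[126:206,225:315],None,fx=7,fy=7,interpolation=cv2.INTER_CUBIC); save('w1c',c)
hsv=cv2.cvtColor(img,cv2.COLOR_RGB2HSV);H,S,V=hsv[...,0],hsv[...,1],hsv[...,2]
m=(H>5)&(H<22)&(S>140)&(V>80);m[:,:225]=0;m[:,315:]=0;m[:126]=0;m[206:]=0
pts=np.argwhere(m)[:,::-1].astype(np.float32); print(cv2.minEnclosingCircle(pts))
Q=P[m];print(np.nanmedian(Q,0),np.nanpercentile(Q,2,axis=0),np.nanpercentile(Q,98,axis=0))
n=P[126:206,225:315]; L=n[(n[...,2]<.044)&(n[...,2]>.02)]
s=m&(P[...,2]<.042);print(s.sum(),np.nanmean(P[s],0)); 
E
```

```text
((268.6060485839844, 167.5757598876953), 21.40178680419922)
[ 0.47988746 -0.02262229  0.04660181] [ 0.45961771 -0.04253651  0.03951931] [ 0.49796666 -0.00349018  0.04863766]
80 [ 0.48072197 -0.02309459  0.03957545]
```

View pics/w1c.png

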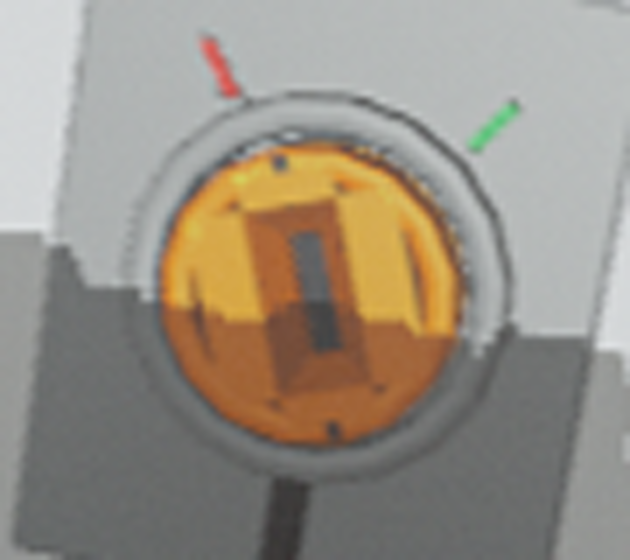

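```bash
cat >> h.py <<'E'
def ray(c,T,u,v,z):
    f=240/np.tan(np.radians(c['fov_y'])/2)
    d=T[:3,:3]@np.array([(u-c['cx'])/f,-(v-c['cy'])/f,-1]); return T[:3,3]+d*(z-T[2,3])/d[2]
E
python3 - <<'E'
from h import *
c=vision.read_camera('wrist'); s=manip.state()
T=np.eye(4);T[:3,:3]=s['tool_rot'];T[:3,3]=[0.44837,-0.08223,0.29987]; print(s['tcp_pos'],s['joint_positions'].round(1)); T=T@np.array(c['mount'])
a=ray(c,T,225+281/7,126+163/7,.047);b=ray(c,T,225+333/7,126+430/7,.047)
m0=ray(c,T,225+307/7,126+292/7,.038)
print(a,b,(a+b)/2,m0,np.degrees(np.arctan2(*(a-b)[1::-1])))
for q in [(220,68),(495,127)]:
    p=ray(c,T,225+q[0]/7,126+q[1]/7,.044)-(a+b)/2; print(np.degrees(np.arctan2(p[1],p[0])))
E
python3 -m jog '[{"jaw":0,"delta_pos":[0.005,-0.055,0],"turn":0},{"jaw":0,"delta_pos":[0.005,-0.055,0],"turn":0},{"jaw":0,"delta_pos":[0.005,-0.055,0],"turn":0},{"jaw":0,"delta_pos":[0.005,-0.055,0],"turn":0},{"jaw":0,"delta_pos":[0.005,-0.055,0],"turn":0},{"jaw":0,"delta_pos":[0.005,-0.055,0],"turn":0},{"jaw":0,"delta_pos":[0.005,-0.055,0],"turn":0},{"jaw":0,"delta_pos":[0.005,-0.053,0],"turn":0},{"jaw":0,"delta_pos":[0,0,0],"turn":0},{"jaw":0,"delta_pos":[0,0,0],"turn":0}]'
python3 - <<'E'
from h import *
img,P,c,s,T=cap('wrist'); save('w2',img); np.savez('w2',P=P,img=img,T=T); print(s['tcp_pos'],s['tool_rot'].round(4))
E
```

```text
[ 0.44704171 -0.08626351  0.30011178] [  2.9  25.5   6.4 101.8  -3.4  52.9 -79.2]
[ 0.49798303 -0.02066994  0.047     ] [ 0.45941781 -0.02678332  0.047     ] [ 0.47870042 -0.02372663  0.047     ] [ 0.47876446 -0.02243753  0.038     ] 9.007600681853827
19.86727843237149
-48.80305212314071
clock: 2.95
tcp_pos: [0.4878, 0.3499, 0.3002]
tool_rot: [[1.0, -0.002, -0.0], [-0.002, -1.0, -0.001], [-0.0, 0.001, -1.0]]
wrist_force: [0.4, -0.6, 1.1]
finger_gap: 1.002
grip_force: 0.0
[0.48778586 0.34993789 0.3001954 ] [[ 1.0e+00 -1.8e-03 -0.0e+00]
 [-1.8e-03 -1.0e+00 -9.0e-04]
 [-0.0e+00  9.0e-04 -1.0e+00]]
```

View pics/w2.png

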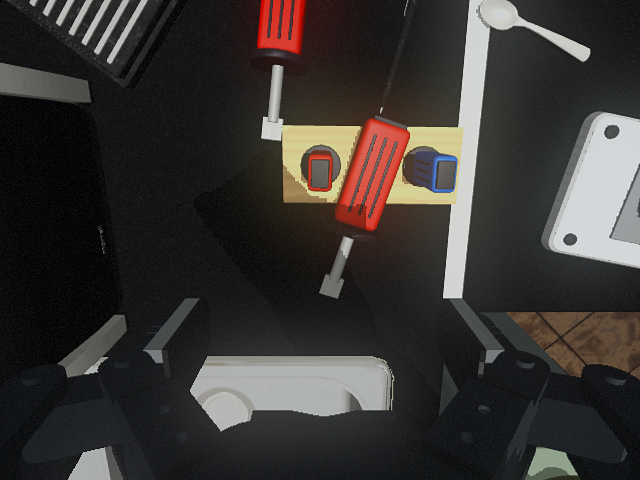

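The wrist view shows the target red driver at (320,170) and blue at (435,172). A large decoy appears at (372,175), which doesn't match the earlier estimate, so I'm checking depth.

```bash
python3 - <<'E'
from h import *
np.set_printoptions(precision=4,suppress=True)
z=np.load('w2.npz');img=z['img'];P=z['P'];print(z['T'][:3,3])
for u,v in [(320,170),(320,185),(437,172),(445,180),(372,140),(372,180),(360,215),(340,260),(332,285),(280,30),(275,60),(272,128),(300,195),(405,30),(395,60)]: print(u,v,P[v,u],img[v,u])
im,P2,c,s,T=cap('scene'); save('scene2',im); 
for u,v in [(273,245),(273,265),(275,285),(275,310),(176,245)]: print(u,v,P2[v,u],im[v,u])
E
```

```text
[0.556  0.3524 0.4427]
320 170 [0.5258 0.3551 0.1378] [104 100  96]
320 185 [0.5141 0.3552 0.1385] [96 90 84]
437 172 [0.5242 0.263  0.1394] [70 60 48]
445 180 [0.5178 0.256  0.1387] [92 90 85]
372 140 [0.5475 0.3087 0.0884] [107  84  79]
372 180 [0.5116 0.3075 0.088 ] [103  69  62]
360 215 [0.4787 0.3179 0.0887] [144  40  27]
340 260 [0.4308 0.336  0.0801] [116 117 113]
332 285 [0.4023 0.3439 0.0765] [105 106 104]
280 30 [0.6479 0.3933 0.0396] [58 56 61]
275 60 [0.6203 0.398  0.0481] [40 26 23]
272 128 [0.5584 0.4043 0.0405] [201 203 198]
300 195 [0.4933 0.3761 0.0604] [153 126  82]
405 30 [0.6546 0.2685 0.0088] [40 40 40]
395 60 [0.6264 0.2774 0.0088] [40 40 39]
273 245 [0.5236 0.2622 0.0792] [72 70 99]
273 265 [0.4553 0.3072 0.0949] [71 56 54]
275 285 [0.4854 0.2859 0.0158] [129 106  82]
275 310 [ 0.4426  0.3153 -0.0015] [55 48 45]
176 245 [0.6989 0.3889 0.0311] [229  68  63]
```

View pics/scene2.png

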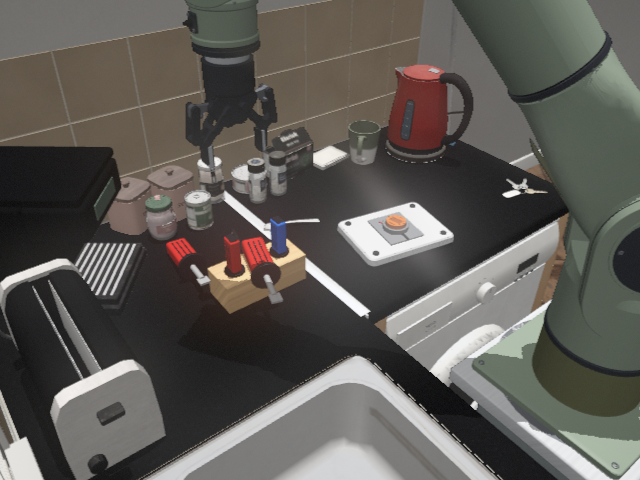

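The two big decoys, which had been balanced on their blades, have toppled by themselves. One lies across the block between red and blue (top z≈0.088). I'll grip the red handle high, with fingertips above the fallen one.

```bash
python3 - <<'E'
from h import *
np.set_printoptions(precision=4,suppress=True)
z=np.load('w2.npz');P=z['P'];img=z['img']
for u0,u1 in [(295,345),(425,465)]:
    m=np.zeros((480,640),bool);m[140:205,u0:u1]=1;m&=abs(P[...,2]-.138)<.005
    k,l,st,ce=cv2.connectedComponentsWithStats(m.astype(np.uint8));i=1+np.argmax(st[1:,4])
    Q=P[l==i];print(st[i],Q.mean(0),cv2.minAreaRect(Q[:,:2].astype(np.float32)))
# decoy & red flange extents by row
for v in (150,165,180):
    print(v,[(u,round(float(P[v,u,1]),3),round(float(P[v,u,2]),3)) for u in range(328,420,6)])
c=cv2.resize(img[110:220,270:470],None,fx=4,fy=4,interpolation=cv2.INTER_CUBIC); save('w2c',c)
E
```

```text
[308 154  25  37 832] [0.524  0.3555 0.1369] ((0.5236128568649292, 0.35520508885383606), (0.01914498396217823, 0.028655892238020897), 89.31976318359375)
[431 155  26  38 841] [0.5225 0.2568 0.1369] ((0.5220807194709778, 0.2557845115661621), (0.029528114944696426, 0.019539957866072655), 1.3144673109054565)
150 [(328, 0.348, 0.066), (334, 0.342, 0.064), (340, 0.336, 0.059), (346, 0.33, 0.06), (352, 0.324, 0.061), (358, 0.321, 0.087), (364, 0.316, 0.089), (370, 0.31, 0.088), (376, 0.305, 0.089), (382, 0.3, 0.09), (388, 0.294, 0.089), (394, 0.288, 0.088), (400, 0.283, 0.088), (406, 0.272, 0.061), (412, 0.267, 0.065), (418, 0.262, 0.067)]
165 [(328, 0.349, 0.138), (334, nan, nan), (340, 0.336, 0.065), (346, 0.33, 0.06), (352, 0.326, 0.086), (358, 0.321, 0.088), (364, 0.316, 0.092), (370, 0.31, 0.088), (376, 0.304, 0.089), (382, 0.299, 0.088), (388, 0.293, 0.089), (394, 0.288, 0.09), (400, 0.277, 0.06), (406, 0.272, 0.065), (412, 0.266, 0.067), (418, 0.266, 0.088)]
180 [(328, 0.349, 0.139), (334, 0.342, 0.065), (340, 0.336, 0.06), (346, 0.331, 0.084), (352, 0.326, 0.089), (358, 0.321, 0.09), (364, 0.315, 0.088), (370, 0.31, 0.09), (376, 0.304, 0.088), (382, 0.298, 0.089), (388, 0.293, 0.09), (394, 0.282, 0.06), (400, 0.276, 0.061), (406, 0.27, 0.06), (412, 0.266, 0.067), (418, 0.266, 0.091)]
```

View pics/w2c.png

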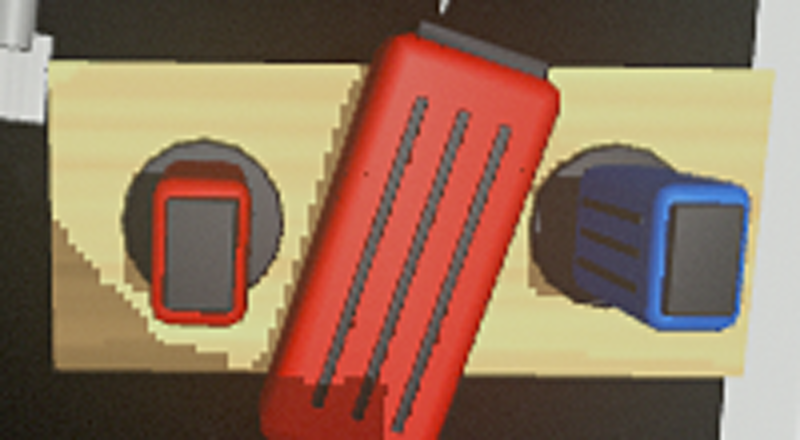

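```bash
python3 -m jog '[{"jaw":0,"delta_pos":[0.036,-0.0055,0.01],"turn":0},{"jaw":0,"delta_pos":[0,0,0.055],"turn":0},{"jaw":0,"delta_pos":[0,0,0.055],"turn":0},{"jaw":0,"delta_pos":[0,0,0.05],"turn":0},{"jaw":0,"delta_pos":[0,0,0.031],"turn":0},{"jaw":0,"delta_pos":[0,0,0],"turn":0},{"jaw":0,"delta_pos":[0,0,0],"turn":0}]'
```

```text
clock: 3.92
tcp_pos: [0.5239, 0.3569, 0.1011]
tool_rot: [[1.0, -0.001, 0.002], [-0.001, -1.0, 0.001], [0.002, -0.001, -1.0]]
wrist_force: [0.4, 0.6, 0.5]
finger_gap: 0.999
grip_force: 0.0
```

```bash
python3 -m jog '[{"jaw":0,"delta_pos":[0,0.001,0.003],"turn":0},{"jaw":255,"delta_pos":[0,0,0],"turn":0},{"jaw":255,"delta_pos":[0,0,0],"turn":0},{"jaw":255,"delta_pos":[0,0,0],"turn":0},{"jaw":255,"delta_pos":[0,0,0],"turn":0},{"jaw":255,"delta_pos":[0,0,0],"turn":0},{"jaw":255,"delta_pos":[0,0,0],"turn":0}]' 80
```

```text
clock: 4.8
tcp_pos: [0.523, 0.3561, 0.0963]
tool_rot: [[1.0, 0.0, -0.0], [0.0, -1.0, 0.0], [-0.0, -0.0, -1.0]]
wrist_force: [-0.2, 0.6, -1.0]
finger_gap: 0.224
grip_force: 78.0
```

```bash
python3 -m jog '[{"jaw":255,"delta_pos":[0,0,-0.02],"turn":0},{"jaw":255,"delta_pos":[0,0,-0.03],"turn":0},{"jaw":255,"delta_pos":[0,0,-0.04],"turn":0},{"jaw":255,"delta_pos":[0,0,-0.04],"turn":0},{"jaw":255,"delta_pos":[0,0,-0.04],"turn":0},{"jaw":255,"delta_pos":[0,0,-0.02],"turn":0},{"jaw":255,"delta_pos":[0,0,0],"turn":0}]'
python3 - <<'E'
from h import *
img,P,c,s,T=cap('wrist'); save('w3',img); np.savez('w3',P=P,img=img,T=T); print(s['tcp_pos'])
E
```

```text
clock: 5.68
tcp_pos: [0.5234, 0.3563, 0.2873]
tool_rot: [[1.0, 0.0, 0.002], [0.0, -1.0, 0.001], [0.002, -0.001, -1.0]]
wrist_force: [0.3, 0.2, -1.6]
finger_gap: 0.225
grip_force: 78.1
[0.5233647  0.35626763 0.2873093 ]
```

View pics/w3.png

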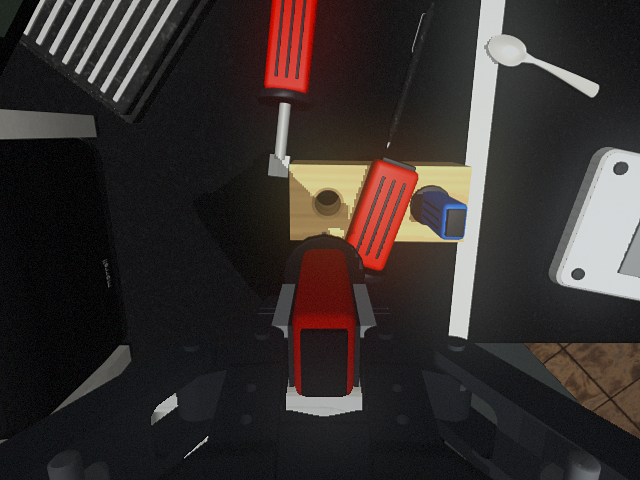

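```bash
python3 - <<'E'
from h import *
z=np.load('w3.npz');c=vision.read_camera('wrist');T=z['T']
print(ray(c,T,327,203,.06), manip.state()['joint_positions'].round(1))
E
python3 -m jog '[{"jaw":255,"delta_pos":[-0.0057,0.03,0],"turn":0},{"jaw":255,"delta_pos":[-0.0057,0.05,0],"turn":0},{"jaw":255,"delta_pos":[-0.0057,0.05,0],"turn":0},{"jaw":255,"delta_pos":[-0.0057,0.05,0],"turn":0},{"jaw":255,"delta_pos":[-0.0057,0.05,0],"turn":0},{"jaw":255,"delta_pos":[-0.0057,0.05,0],"turn":0},{"jaw":255,"delta_pos":[-0.0057,0.05,0],"turn":0},{"jaw":255,"delta_pos":[-0.0057,0.05,0],"turn":0},{"jaw":255,"delta_pos":[0,0,0.04],"turn":-4.5},{"jaw":255,"delta_pos":[0,0,0.04],"turn":-4.5},{"jaw":255,"delta_pos":[0,0,0.03],"turn":0},{"jaw":255,"delta_pos":[0,0,0],"turn":0}]'
```

```text
[0.52332051 0.35580578 0.06      ] [ -39.9   43.7    6.7   66.    -4.9   70.6 -123.4]
clock: 7.28
tcp_pos: [0.4763, -0.0239, 0.1746]
tool_rot: [[0.988, 0.156, -0.004], [0.156, -0.988, 0.0], [-0.004, -0.001, -1.0]]
wrist_force: [0.4, 0.3, -0.4]
finger_gap: 0.226
grip_force: 78.3
```

```bash
python3 -m jog '[{"jaw":255,"delta_pos":[0.0015,0,0.02],"turn":0},{"jaw":255,"delta_pos":[0,0,0.02],"turn":0},{"jaw":255,"delta_pos":[0,0,0.005],"turn":0},{"jaw":255,"delta_pos":[0,0,0.004],"turn":0},{"jaw":255,"delta_pos":[0,0,0],"turn":0}]'
python3 - <<'E'
from h import *
s=manip.state();print(s['tcp_pos'],s['wrist_force'],s['torque'])
img,P,c,s,T=cap('side'); i2,_,_,_,_=cap('scene')
a=cv2.resize(img[150:270,330:470],None,fx=3,fy=3); b=cv2.resize(i2[150:270,330:470],None,fx=2.8,fy=3)
save('ins',np.hstack([a[:360],b[:360,:380]]))
E
```

```text
clock: 7.9
tcp_pos: [0.4792, -0.0237, 0.1278]
tool_rot: [[0.988, 0.157, 0.001], [0.157, -0.988, 0.0], [0.001, 0.0, -1.0]]
wrist_force: [0.2, 0.3, -0.9]
finger_gap: 0.219
grip_force: 78.3
[ 0.47919392 -0.02369035  0.1278302 ] [ 0.2421116   0.3196207  -0.92813424] [ 0.01350112 -0.02592745 -0.01391907]
```

View pics/ins.png

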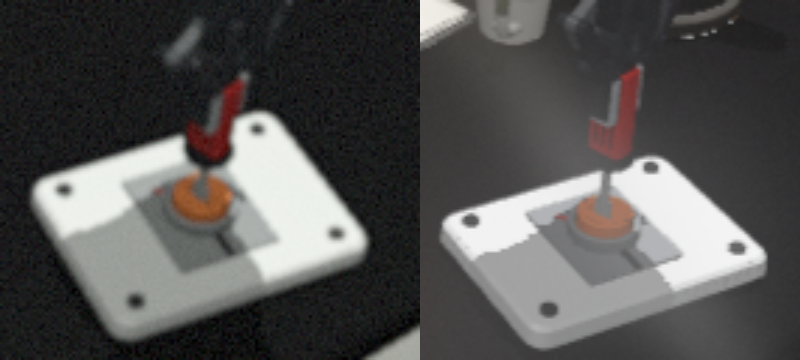

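The blade is in the slot mouth in both views, at the middle of the orange screw. Pushing on.

```bash
python3 -m jog '[{"jaw":255,"delta_pos":[0,0,0.003],"turn":0},{"jaw":255,"delta_pos":[0,0,0.003],"turn":0},{"jaw":255,"delta_pos":[0,0,0.002],"turn":0},{"jaw":255,"delta_pos":[0,0,0],"turn":0}]'; python3 -m jog '[{"jaw":255,"delta_pos":[0,0,0.002],"turn":0},{"jaw":255,"delta_pos":[0,0,0.002],"turn":0},{"jaw":255,"delta_pos":[0,0,0],"turn":0}]'
```

```text
clock: 8.5
tcp_pos: [0.4791, -0.0237, 0.1193]
tool_rot: [[0.988, 0.157, 0.0], [0.157, -0.988, 0.0], [0.0, -0.0, -1.0]]
wrist_force: [-0.7, 1.1, 4.9]
finger_gap: 0.225
grip_force: 78.7
clock: 8.88
tcp_pos: [0.4792, -0.0237, 0.1157]
tool_rot: [[0.988, 0.156, 0.001], [0.156, -0.988, 0.0], [0.001, 0.0, -1.0]]
wrist_force: [-0.9, -0.7, 12.8]
finger_gap: 0.225
grip_force: 80.5
```

```bash
python3 -m jog '[{"jaw":255,"delta_pos":[0,0,0.0005],"turn":0},{"jaw":255,"delta_pos":[0,0,0],"turn":5},{"jaw":255,"delta_pos":[0,0,0],"turn":5},{"jaw":255,"delta_pos":[0,0,0],"turn":5},{"jaw":255,"delta_pos":[0,0,0],"turn":5},{"jaw":255,"delta_pos":[0,0,0],"turn":5},{"jaw":255,"delta_pos":[0,0,0],"turn":0}]'; python3 -c "
from h import *
print(manip.state()['torque'],manip.state()['joint_positions'][6])"
```

```text
clock: 9.75
tcp_pos: [0.4795, -0.0237, 0.1155]
tool_rot: [[0.961, -0.277, 0.002], [-0.277, -0.961, -0.0], [0.001, -0.0, -1.0]]
wrist_force: [-1.3, 0.7, 19.0]
finger_gap: 0.224
grip_force: 81.1
[-0.03701616  0.37190441  0.00677554] -95.11354963477679
```

```bash
python3 -m jog '[{"jaw":255,"delta_pos":[0,0,0],"turn":5},{"jaw":255,"delta_pos":[0,0,0],"turn":5},{"jaw":255,"delta_pos":[0,0,0],"turn":5},{"jaw":255,"delta_pos":[0,0,0],"turn":5},{"jaw":255,"delta_pos":[0,0,0],"turn":5},{"jaw":255,"delta_pos":[0,0,0],"turn":5},{"jaw":255,"delta_pos":[0,0,0],"turn":5}]'; python3 -c "
from h import *
print(manip.state()['torque'])"
python3 -m jog '[{"jaw":255,"delta_pos":[0,0,0],"turn":4},{"jaw":255,"delta_pos":[0,0,0],"turn":3},{"jaw":255,"delta_pos":[0,0,0],"turn":0}]'; python3 -c "
from h import *
print(manip.state()['torque'])"
```

```text
clock: 10.62
tcp_pos: [0.4794, -0.024, 0.1155]
tool_rot: [[0.627, -0.779, 0.001], [-0.779, -0.627, -0.0], [0.001, -0.001, -1.0]]
wrist_force: [-2.1, -2.0, 19.3]
finger_gap: 0.224
grip_force: 81.0
[-0.50826769  0.60670047  0.03072707]
clock: 11.0
tcp_pos: [0.4794, -0.024, 0.1155]
tool_rot: [[0.529, -0.849, 0.002], [-0.849, -0.529, -0.0], [0.001, -0.001, -1.0]]
wrist_force: [-2.0, -2.0, 21.1]
finger_gap: 0.227
grip_force: 81.0
[-0.51005171  0.54269715  0.03948614]
```

```bash
python3 -m jog '[{"jaw":255,"delta_pos":[0,0,0],"turn":3},{"jaw":255,"delta_pos":[0,0,0],"turn":2},{"jaw":255,"delta_pos":[0,0,0],"turn":0}]'; python3 -c "
from h import *
print(manip.state()['torque'])"
```

```text
clock: 11.38
tcp_pos: [0.4794, -0.024, 0.1155]
tool_rot: [[0.453, -0.891, 0.001], [-0.891, -0.453, -0.0], [0.001, -0.001, -1.0]]
wrist_force: [-1.3, -1.5, 19.8]
finger_gap: 0.223
grip_force: 81.1
[-0.45204126  0.56472334  0.14702474]
```

Torque has risen to 0.15 N m, so the stop is reached. I'll centre the blade in the slot's play, lift out and check the screw.

```bash
python3 -m jog '[{"jaw":255,"delta_pos":[0,0,0],"turn":-6},{"jaw":255,"delta_pos":[0,0,-0.006],"turn":0},{"jaw":255,"delta_pos":[0,0,-0.008],"turn":0},{"jaw":255,"delta_pos":[0,0,-0.015],"turn":0},{"jaw":255,"delta_pos":[0,0,-0.04],"turn":0},{"jaw":255,"delta_pos":[0,0,-0.05],"turn":0},{"jaw":255,"delta_pos":[0,0,-0.05],"turn":0},{"jaw":255,"delta_pos":[0,0,0],"turn":10},{"jaw":255,"delta_pos":[0,0,0],"turn":0}]'
python3 - <<'E'
from h import *
i,P,c,s,T=cap('side'); i2,_,_,s,_=cap('scene');print(s['tcp_pos'],s['joint_positions'][6])
i3,_,_,_,_=cap('wrist')
a=cv2.resize(i[170:270,330:470],None,fx=2.8,fy=3); b=cv2.resize(i2[170:270,330:470],None,fx=2.8,fy=3)
save('chk',np.hstack([a,b]))
save('chk2',i3)
E
```

```text
clock: 12.5
tcp_pos: [0.4788, -0.0233, 0.2839]
tool_rot: [[0.392, -0.92, -0.0], [-0.92, -0.392, 0.0], [-0.0, 0.0, -1.0]]
wrist_force: [-0.5, -0.1, -1.2]
finger_gap: 0.221
grip_force: 78.4
[ 0.47875019 -0.02337509  0.28358161] -135.80129517823164
```

View pics/chk.png

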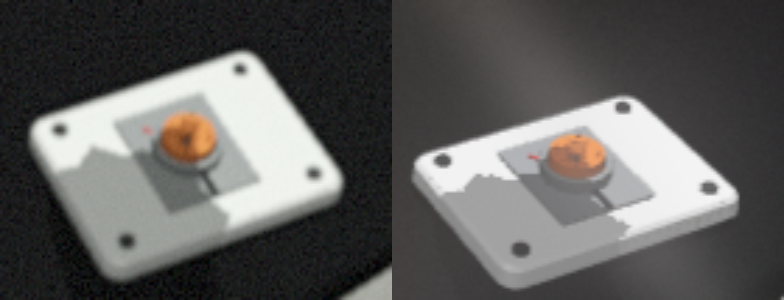

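The blade is out and the screw has sprung up again. Returning to the hole.

```bash
python3 -m jog '[{"jaw":255,"delta_pos":[0,0,0],"turn":-9.6},{"jaw":255,"delta_pos":[0,0,0],"turn":-9.6},{"jaw":255,"delta_pos":[0,0,0],"turn":-9.6},{"jaw":255,"delta_pos":[0,0,0],"turn":-9.6},{"jaw":255,"delta_pos":[0,0,0],"turn":-9.6},{"jaw":255,"delta_pos":[0,0,0],"turn":-9.6},{"jaw":255,"delta_pos":[0,0,0],"turn":-9.3},{"jaw":255,"delta_pos":[0,0,0],"turn":0}]'
python3 -m jog '[{"jaw":255,"delta_pos":[0.0055,-0.03,0],"turn":0},{"jaw":255,"delta_pos":[0.0055,-0.05,0],"turn":0},{"jaw":255,"delta_pos":[0.0055,-0.05,0],"turn":0},{"jaw":255,"delta_pos":[0.0055,-0.05,0],"turn":0},{"jaw":255,"delta_pos":[0.0055,-0.05,0],"turn":0},{"jaw":255,"delta_pos":[0.0055,-0.05,0],"turn":0},{"jaw":255,"delta_pos":[0.0055,-0.05,0],"turn":0},{"jaw":255,"delta_pos":[0.0055,-0.05,0],"turn":0},{"jaw":255,"delta_pos":[0,0,0],"turn":0},{"jaw":255,"delta_pos":[0,0,0],"turn":0}]'
python3 - <<'E'
from h import *
np.set_printoptions(precision=4,suppress=True)
i,P,c,s,T=cap('wrist'); print(s['tcp_pos'])
# decoy on block: red points with z .06-.1, compared with before
for nm,PP,im in [('before',np.load('w2.npz')['P'],np.load('w2.npz')['img']),('now',P,i)]:
    hsv=cv2.cvtColor(im,cv2.COLOR_RGB2HSV)
    m=((hsv[...,0]<6)|(hsv[...,0]>174))&(hsv[...,1]>120)&(abs(PP[...,2]-.08)<.02)
    Q=PP[m]; print(nm,len(Q),np.percentile(Q,2,axis=0),np.median(Q,0),np.percentile(Q,98,axis=0))
# hole: low points inside block top
b=(P[...,0]>.5)&(P[...,0]<.548)&(P[...,1]>.336)&(P[...,1]<.376)&(P[...,2]<.054)
print('hole',b.sum(),np.median(P[b],0)); v,u=np.nonzero(b); print(ray(c,T,(u.min()+u.max())/2,(v.min()+v.max())/2,.06),u.min(),u.max(),v.min(),v.max())
E
```

```text
clock: 13.65
tcp_pos: [0.4789, -0.0239, 0.2836]
tool_rot: [[1.0, -0.001, -0.001], [-0.001, -1.0, 0.0], [-0.001, -0.0, -1.0]]
wrist_force: [-0.5, 0.2, -1.0]
finger_gap: 0.224
grip_force: 78.3
clock: 14.9
tcp_pos: [0.5237, 0.3557, 0.2834]
tool_rot: [[1.0, -0.004, -0.0], [-0.004, -1.0, -0.001], [-0.0, 0.001, -1.0]]
wrist_force: [0.7, 0.1, -0.9]
finger_gap: 0.224
grip_force: 78.5
[0.5237 0.3557 0.2834]
before 4315 [0.4555 0.2802 0.0758] [0.5163 0.3093 0.0881] [0.5621 0.6041 0.0902]
now 4118 [0.443  0.2801 0.0737] [0.52   0.3078 0.0882] [0.5633 0.6043 0.0906]
hole 522 [0.5154 0.3553 0.0024]
[0.5244 0.3557 0.06  ] 313 339 190 215
```

```bash
python3 -m jog '[{"jaw":255,"delta_pos":[-0.0005,0,0.03],"turn":0},{"jaw":255,"delta_pos":[0,0,0.05],"turn":0},{"jaw":255,"delta_pos":[0,0,0.03],"turn":0},{"jaw":255,"delta_pos":[0,0,0.015],"turn":0},{"jaw":255,"delta_pos":[0,0,0.015],"turn":0},{"jaw":255,"delta_pos":[0,0,0],"turn":0}]'
python3 -m jog '[{"jaw":255,"delta_pos":[0,0,0.015],"turn":0},{"jaw":255,"delta_pos":[0,0,0.015],"turn":0},{"jaw":255,"delta_pos":[0,0,0.012],"turn":0},{"jaw":255,"delta_pos":[0,0,0],"turn":0},{"jaw":255,"delta_pos":[0,0,0],"turn":0}]'
```

```text
clock: 15.7
tcp_pos: [0.5231, 0.356, 0.1436]
tool_rot: [[1.0, -0.002, -0.0], [-0.002, -1.0, -0.0], [-0.0, 0.0, -1.0]]
wrist_force: [0.8, -0.8, -1.4]
finger_gap: 0.219
grip_force: 78.5
clock: 16.32
tcp_pos: [0.5233, 0.3564, 0.1022]
tool_rot: [[1.0, -0.002, 0.0], [-0.002, -1.0, 0.0], [0.0, -0.0, -1.0]]
wrist_force: [0.1, 0.5, -1.1]
finger_gap: 0.225
grip_force: 78.5
```

```bash
python3 -m jog '[{"jaw":255,"delta_pos":[0,0,0.003],"turn":0},{"jaw":255,"delta_pos":[0,0,0.002],"turn":0},{"jaw":255,"delta_pos":[0,0,0],"turn":0}]'
python3 -m jog '[{"jaw":255,"delta_pos":[0,0,0.001],"turn":0},{"jaw":255,"delta_pos":[0,0,0],"turn":0}]'
```

```text
clock: 16.7
tcp_pos: [0.5231, 0.3562, 0.0967]
tool_rot: [[1.0, -0.002, -0.0], [-0.002, -1.0, 0.0], [-0.0, -0.0, -1.0]]
wrist_force: [-0.1, 1.4, -0.2]
finger_gap: 0.223
grip_force: 78.5
clock: 16.95
tcp_pos: [0.5232, 0.3563, 0.0962]
tool_rot: [[1.0, -0.002, 0.0], [-0.002, -1.0, 0.0], [0.0, -0.0, -1.0]]
wrist_force: [-0.2, -1.0, 4.3]
finger_gap: 0.225
grip_force: 79.4
```

```bash
python3 -m jog '[{"jaw":120,"delta_pos":[0,0,0],"turn":0},{"jaw":60,"delta_pos":[0,0,0],"turn":0},{"jaw":0,"delta_pos":[0,0,0],"turn":0},{"jaw":0,"delta_pos":[0,0,0],"turn":0},{"jaw":0,"delta_pos":[0,0,0],"turn":0},{"jaw":0,"delta_pos":[0,0,0],"turn":0},{"jaw":0,"delta_pos":[0,0,-0.04],"turn":0},{"jaw":0,"delta_pos":[0,0,-0.05],"turn":0},{"jaw":0,"delta_pos":[0,0,-0.06],"turn":0},{"jaw":0,"delta_pos":[-0.03,0,-0.05],"turn":0},{"jaw":0,"delta_pos":[0,0,0],"turn":0},{"jaw":0,"delta_pos":[0,0,0],"turn":0}]'
python3 - <<'E'
from h import *
np.set_printoptions(precision=4,suppress=True)
i,P,c,s,T=cap('wrist'); print(s['tcp_pos'])
for nm,y in [('red',.356),('blue',.256)]:
    m=(abs(P[...,2]-.138)<.006)&(abs(P[...,0]-.523)<.03)&(abs(P[...,1]-y)<.03);Q=P[m];print(nm,len(Q),Q.mean(0),cv2.minAreaRect(Q[:,:2].astype(np.float32)))
i,P,c,s,T=cap('side')
hsv=cv2.cvtColor(i,cv2.COLOR_RGB2HSV);m=(hsv[...,0]>5)&(hsv[...,0]<15)&(hsv[...,1]>150)&(hsv[...,2]>120)
m&=(abs(P[...,0]-.478)<.03)&(abs(P[...,1]+.023)<.03);print('screw',m.sum(),np.median(P[m],0))
E
```

```text
clock: 18.45
tcp_pos: [0.4931, 0.3562, 0.2955]
tool_rot: [[1.0, -0.002, -0.0], [-0.002, -1.0, -0.0], [-0.0, 0.0, -1.0]]
wrist_force: [0.2, -0.2, -1.2]
finger_gap: 0.998
grip_force: 0.0
[0.4931 0.3562 0.2955]
red 899 [0.5246 0.359  0.1367] ((0.52414470911026, 0.3588846027851105), (0.019715679809451103, 0.029408693313598633), 89.16722106933594)
blue 896 [0.5228 0.2571 0.1368] ((0.522287130355835, 0.255771279335022), (0.02946612238883972, 0.02007581666111946), 0.27547022700309753)
screw 130 [ 0.4807 -0.022   0.0453]
```

```bash
python3 -c "
from workcell import manip
print(manip.finish_job())"
```

```text
the job is handed in; nothing more can be done
None
```

The job is handed in, though I don't have the verdict. The screw was pushed in and turned clockwise to its stop (judged by the torque rise, not by a picture of the slot) and had sprung up again. The red screwdriver is upright in its own hole, about 4 mm from where it started, and the blue one hasn't moved. The two big look-alike drivers fell over on their own, one across the block, and nothing was touched by it.

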